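Fill the torch carrier and hang it on the spring scale

ROBOT

A 7-joint arm with a two-finger parallel gripper is mounted at the origin on the work surface. World frame = base frame: x ahead of the robot, y to its left, z up, the work surface at z = 0. Lengths are in m, angles in rad, forces in N, time in s.
With the tool pointing down it reaches from about 0.4 to 0.875 m from the base axis. Payload 19.3 kg.
Tool frame: the origin (TCP) lies midway between the tips of the shut fingers; the grasp point (between the pads) lies 19 mm behind it; x points along the fingers, y is the direction in which the jaws open and shut, and the axes are right-handed (so a half turn about x gives the same grasp; the last joint's range is limited). The gripper opens to 85 mm and grips with 20 to 120 N. Pads are 22 mm wide; open, the fingers measure 114 mm over their backs; the gripper's body (76 mm by 85 mm) begins 54 mm behind the grasp point. The pads swing forward as they close: fully open they stand 13 mm farther back than shut.
Start: joints at [-1.418, 0.521, -0.036, 1.599, 0.021, 1.021, -0.113], TCP at [0.138, 0.61, 0.231] pointing down, gripper open.
Joint ranges: [-2.91, 2.91], [-0.3, 2.13], [-1.5, 1.42], [0.17, 2.43], [-1.26, 4.41], [0.16, 1.93], [-2.52, 2.52]. Speed limits (rad/s): [1.89, 1.89, 2.39, 2.39, 3.01, 3.01, 3.01].

INTERFACE

Orientations are given as [roll, pitch, yaw] about the fixed x, y, z axes, in that order (R = Rz(yaw) Ry(pitch) Rx(roll)).
In Python, from workcell import telemetry, vision, workorder gives the robot as it stands. The module is installed in compiled form; this text tells all that it offers.
- The arm moves only by the tool play_rows, never from a script. Its argument "deltas" is a list of rows, each a list of 7 numbers: the shift along the world's x, y, z in mm, then the turn, a rotation vector about the world's x, y, z in degrees, then the finger opening in mm, from 0 to 85.4. In form: [[x, y, z, wx, wy, wz, jaw], ...]. A call has 1 to 8 rows; each row shifts and turns the commanded pose from where the row before left it; what a row does not reach is not made up. A row lasts 1/8 s, in which the tool goes at most 62.5 mm and 10.7 degrees, less where a joint would pass 70% of its speed; a pose out of reach is approached as far as the arm can. A call with a gripper value outside its range is refused whole. The fingers move at their own pace and stop on an object; "grip_force" is the grip in N (left out, the last holds). Time passes only in rows, so rows that do not move let the fingers close. It gives the time, the measured TCP pose, the force and the opening at its end, in the units of the state.
- telemetry.observe(): the state, without advancing time (a new reading comes with each control period).
- vision.grab_frame(name): name is "scene" or "top"; returns the picture (400x640x3 uint8, red, green, blue); there is no depth.
- vision.camera_info(name): a dict with "mtx" (3x3 intrinsics, pixels), "rvec" (rotation vector, rad) and "tvec" (3), from world to camera coordinates, as OpenCV has them. Camera axes: x right, y down, z forward; pixel columns grow to the right and rows downward; lengths in m; the calibration is good to about 2 mm. A picture is of the moment at which its call begins. camera_info takes no time and is no camera call.
- workorder.job_done(): hands the job in, once; it reports no verdict.
The state is a dict: "clock": time; "qpos": joint angles; "qd": joint speeds; "joint_efforts": joint torques, N m; "position": TCP position; "tool_rot": TCP orientation; "force": force on the tool from outside, world axes, zero at the start; "moment": the same for the moment, N m; "grip_width": finger opening in m.
Only numpy, scipy, OpenCV 4.12 (cv2) and the standard library are available. Lean on these libraries where they do the work, as an engineer would, in place of code of your own. Each camera call takes 0.05 s, during which the arm holds its last target. There are 200 camera calls.

TASK

Complete the orange carrier: take the loose plain torch body (not the one with the red tape) and lower it right down into the empty socket. Then lift the carrier by its black grip, hang its eye in the seat of the spring scale's hook and ease the weight on slowly and gently, letting go only when the scale carries all of it, so that the pointer creeps to its reading without a jump or a bounce and without being pushed past the end of its scale. Leave the carrier hanging still and clear of everything but the hook, do not knock the scale, and leave the other things where they are.

Things in the scene. Friction and masses are not known exactly. Their poses are not given: they have to be found in the camera images.
- stand: Check scale, bolted down (it is placed differently each time): grey base plate 200 x 160 x 12 mm, silver column 40 x 40 mm and 490 mm high, clear spring cylinder on the upper front of the column, a white graduated plate on its side. Origin: on the bench under the column's axis; z up. The hook arm sticks out horizontally from the column along this body's -x, and its tip points that way.
- scale_hook (a joint): Travel of the scale's dark carriage with the hook and red pointer, straight down in m: 0 with nothing on the hook. The spring gives 11 mm per newton (90 N/m) from zero; it is lightly damped. Graduations end at 0.100, the hard stop is at 0.105.
- hook_seat (a point): Middle of the hook's seat, on the centreline of its round 9 mm steel bar, 150 mm from the column's axis along the stand's -x, 240 mm above the bench when unloaded; it goes down with the carriage. The seat is 10 mm long and level; beyond it (stand's -x) the tip slopes up 14 mm over 16 mm, and behind it (stand's +x) the bar slopes up 13 mm over 11 mm and runs back level to the carriage, whose front is 84 mm behind the seat. The hook is free above; it yields only vertically.
- carrier: Orange tray 170 (x) x 155 (y) mm, its deck 50 mm high, with four sockets (x +-58, y +-52 mm), three of them already holding fixed black torch bodies that reach 128 mm high. In the middle stands a steel hanger plate 8 mm thick (x) and 46 mm wide (y) with an eye through it along x, and a black grip on top. Origin: centre of the underside; z up. Its total weight differs from time to time, between 0.25 and 0.8 kg; with all four bodies it hangs level. It may hang either way round.
- carrier_eye (a point): Point in the carrier's eye, on its middle plane, 110 mm above the carrier's underside, where the centreline of the hook's bar lies when the carrier hangs on the hook (it then coincides with hook_seat). The eye is 30 mm wide (y) and open along the carrier's x; its roof is an inverted V (sides 30 degrees to level) with its apex 5 mm above this point, its floor 44 mm below this point.
- carrier_grip (a point): Centre of the black grip on top of the carrier: 20 (x) x 20 (y) x 36 (high) mm, 155 mm above the carrier's underside and 45 mm above carrier_eye.
- empty_socket (a point): Centre of the floor of the empty socket in the carrier, at x -58, y -52 mm, 8 mm above the carrier's underside: a round hole 34 mm wide with a 2 mm chamfer, its rim 42 mm above this floor.
- torch: The loose good torch body to be put in: upright black cylinder 30 mm in diameter, 120 mm high, with a silver band near the top, about 60 g, standing on the white foam sheet. Origin: centre of its underside.
- reject: A rejected torch body, like the good one but with a red tape 22 mm wide round it and a red dot on its top; stands 84 mm from it on the foam. Leave it. Origin: centre of its underside.
- screwdriver: Red screwdriver 180 mm long lying on the bench. Bystander.
- caliper: Steel and black caliper 210 mm long lying on the bench. Bystander.
- phone_frame: Dark phone frame 150 x 74 x 8 mm on a white foam stack. Bystander.
- cap_bin: Blue open bin 110 x 150 x 50 mm with end caps. Bystander.
- cleaner: White bottle 60 mm wide, 150 mm high. Bystander.
- mouse: Black computer mouse 62 mm wide. Bystander.
- jig: Orange jig with an upright plate, 150 x 120 x 135 mm. Bystander.
Not all that is in view belongs to the job. Leave any green look-alike of the carrier alone.

How it is judged:
On the way, in this order (a step that is already met when the one before it is completed fails the run):
1. the plain torch body stands fully down in the carrier's empty socket and is let go (horizontal distance between torch and empty_socket below 0.007 m and z of torch in the frame of carrier below 0.014 m and angle between the z axis of torch and the z axis of carrier, either way round below 0.2 rad and contact force between the fingers and torch below 0.1 N), for 0.2 s.
2. the carrier's eye lies in the seat of the hook and the pointer has gone down at least 20 mm (distance between carrier_eye and hook_seat below 0.01 m and value of joint scale_hook above 0.02 m), for 0.2 s.
At the end, for the whole second after the job is handed in: Carrier hangs free on the hook, eye within 10 mm of the seat, over 20 mm above the bench, tilt under 0.2 rad, at rest (30 mm/s, 0.3 rad/s), pointer over 20 mm down and still (15 mm/s); plain torch body down in the socket (7 mm sideways, 6 mm of its floor, 0.2 rad); nothing held (all of step 2 and horizontal distance between torch and empty_socket below 0.007 m and z of torch in the frame of carrier below 0.014 m and angle between the z axis of torch and the z axis of carrier, either way round below 0.2 rad and height (world z) of carrier above 0.02 m and angle between carrier's own z axis and vertical below 0.2 rad and linear speed of carrier below 0.03 m/s and angular speed of carrier below 0.3 rad/s and velocity of joint scale_hook between -0.015 and 0.015 m/s and contact force between carrier and the fingers below 0.05 N); the robot touches nothing.
It fails at once if the pointer jumps or bounces: it moves faster than 100 mm/s, or faster than 50 mm/s when the gripper no longer holds the carrier (velocity of joint scale_hook above 0.1 m/s or velocity of joint scale_hook below -0.1 m/s or (contact force between the fingers and carrier below 0.05 N and (velocity of joint scale_hook above 0.05 m/s or velocity of joint scale_hook below -0.05 m/s))).
It fails at once if the pointer is driven past the end of its scale (travel over 0.100) (value of joint scale_hook above 0.1 m).
It fails at once if the scale is forced or knocked: by the carrier with more than 15 N, or by the robot with more than 4 N (contact force between carrier and stand above 15 N or contact force between any of the fingers, the arm and stand above 4 N).
It fails at once if the torch body is dropped into the socket from more than 50 mm (horizontal distance between torch and empty_socket below 0.03 m and z of torch in the frame of carrier above 0.06 m and contact force between the fingers and torch below 0.05 N).
It fails at once if another thing is moved more than 30 mm (distance of any of reject, screwdriver, caliper, phone_frame, cap_bin, cleaner, mouse, jig from where it was at the start of the episode above 0.03 m).
It also fails if it takes over 61 s, if anything falls off the work surface, if the arm or the gripper's body presses on something with over 40 N, if the wrist force passes 120 N, or if a joint passes its speed limit or range.

## Working session

There is one attempt and no reset: what is moved stays moved. The work goes in short steps, Python scripts to look and compute and a tool call to move; the robot and the scene stay as the last step left them, time stands still between calls to the robot, and variables do not carry over. Pictures are saved under pics/ and viewed, about 8 in all and at most 12, crops included, and the job is handed in when it is done.

Besides the shell and the picture viewer there is one more tool, called after "Request:" as name(argument=value, ...), one argument or row to a line, values as JSON. play_rows: Moves the arm, as the interface text tells. Its arguments: {"type":"object","properties":{"deltas":{"type":"array","items":{"type":"array","items":{"type":"number"}}},"grip_force":{"type":"number"}},"required":["deltas"]}

```bash
mkdir -p pics; cat > h.py <<'E'
import numpy as np, cv2
from workcell import telemetry, vision, workorder
def cam(n):
    c=vision.camera_info(n); return np.array(c["mtx"],float),np.array(c["rvec"],float).reshape(3),np.array(c["tvec"],float).reshape(3)
def ray(n,u,v,z):
    K,r,t=cam(n); R=cv2.Rodrigues(r)[0]; d=R.T@np.linalg.inv(K)@[u,v,1]; o=-R.T@t
    return o+d*(z-o[2])/d[2]
def proj(n,p):
    K,r,t=cam(n); return cv2.projectPoints(np.array(p,float).reshape(-1,3),r,t,K,None)[0].reshape(-1,2)
def save(n,name,crop=None,s=1):
    im=vision.grab_frame(n)[:,:,::-1]; cv2.imwrite(f'pics/{name}_raw.png',im)
    if crop: x0,y0,x1,y1=crop; im=im[y0:y1,x0:x1]
    cv2.imwrite(f'pics/{name}.png',cv2.resize(im,None,fx=s,fy=s,interpolation=cv2.INTER_CUBIC))
E
python3 - <<'E'
from h import *
save('top','top0',None,1.25); save('scene','scene0',None,1.25)
for n in('top','scene'):
    K,r,t=cam(n);print(n,K.tolist(),(-cv2.Rodrigues(r)[0].T@t))
print(telemetry.observe())
E
```

```text
top [[466.51455370580857, 0.0, 327.8414683526961], [0.0, 466.51455370580857, 195.92199358450654], [0.0, 0.0, 1.0]] [ 3.08991743e-01 -4.95432615e-04  1.81691458e+00]
scene [[387.6102663709414, 0.0, 312.1320599329736], [0.0, 387.6102663709414, 200.85762549940625], [0.0, 0.0, 1.0]] [1.47894072 0.24940285 0.81924592]
{'clock': 0.1, 'qpos': array([-1.41819189,  0.52192105, -0.03631669,  1.59991841,  0.02120963,
        1.02108857, -0.11280192]), 'qd': array([-0.00098651, -0.00191982,  0.00113917, -0.00192916,  0.00124466,
       -0.00147702, -0.00064516]), 'joint_efforts': array([ 3.83948180e-03, -9.28479052e+01,  1.98427118e+00, -3.70536268e+01,
        1.81522162e-02,  5.23421084e-03, -5.72549061e-05]), 'position': array([0.13808167, 0.60926956, 0.23081587]), 'tool_rot': array([-1.48799483,  1.56984615, -1.71081703]), 'force': array([ 0.58014016, -0.08733075,  0.33085704]), 'moment': array([-0.02912044, -0.0390023 , -0.03788071]), 'grip_width': 0.08530052235474138}
```

View pics/top0.png

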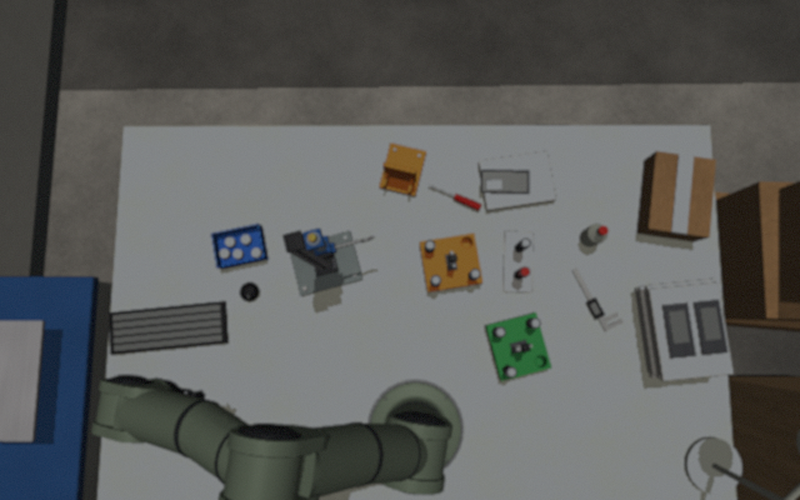

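View pics/scene0.png

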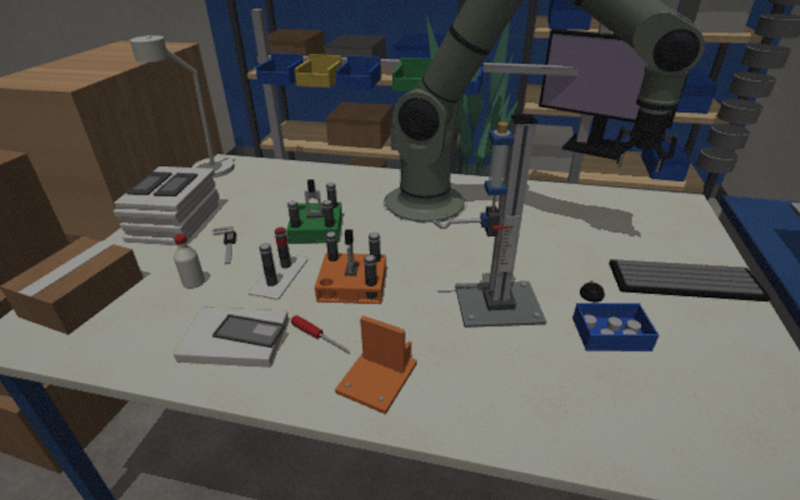

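The views show the loose torch bodies at top (523,243) plain and (521,272) red-marked. The orange carrier is at top (450,263), with what looks like an empty socket at (467,240). The green look-alike is at (517,347), and the stand is at (325,260) with its hook pointing right (-y). A close crop will check this.

```bash
python3 - <<'E'
import cv2
im=cv2.imread('pics/top0_raw.png')
cv2.imwrite('pics/c1.png',cv2.resize(im[170:250,225:435],None,fx=3.8,fy=3.8,interpolation=cv2.INTER_CUBIC))
im=cv2.imread('pics/scene0_raw.png')
cv2.imwrite('pics/c2.png',cv2.resize(im[90:270,190:450],None,fx=3,fy=3,interpolation=cv2.INTER_CUBIC))
E
```

```text
(no output)
```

View pics/c1.png

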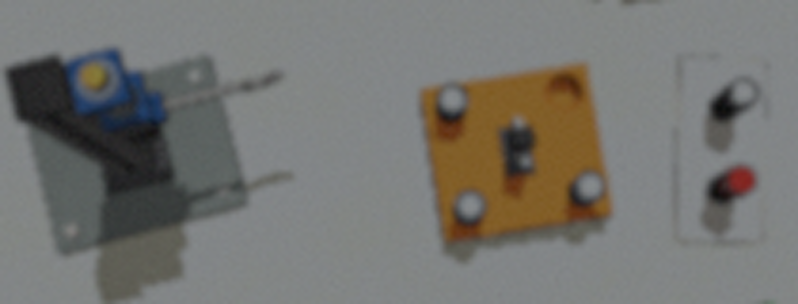

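View pics/c2.png

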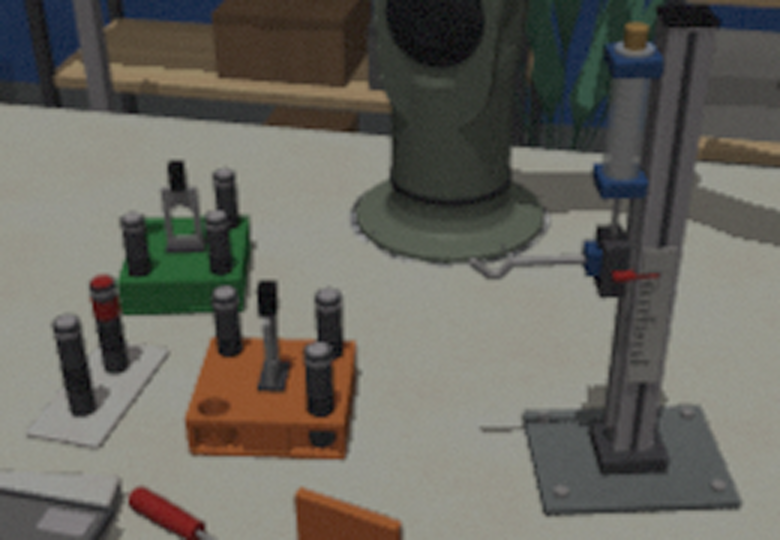

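The crop confirms four things:
- The plain torch is at c1 (744,93), and the red-topped reject is at (740,180).
- The empty socket is the upper right one, at (565,87).
- The hanger plate is edge-on to the scene camera, so the eye axis runs roughly along world y.
- The hook tip points in -y.

Next I fit the poses.

```bash
cat > fit.py <<'E'
from h import *
from scipy.optimize import least_squares
def c1(p): p=np.array(p,float); return (p+.5)/3.8-.5+[225,170]
def c2(p): p=np.array(p,float); return (p+.5)/3-.5+[190,90]
def fit(obs,x0):
    def w(s,L): 
        c,n=np.cos(s[2]),np.sin(s[2]); return np.array([s[0]+c*L[0]-n*L[1],s[1]+n*L[0]+c*L[1],L[2]])
    f=lambda s:np.concatenate([proj(n,w(s,L))[0]-p for n,p,L in obs])
    r=least_squares(f,x0,loss='soft_l1'); return r.x,f(r.x).reshape(-1,2).round(1)
E
python3 - <<'E'
from fit import *
T=lambda p,L:('top',c1(p),L)
S=lambda p,L:('scene',c2(p),L)
obs=[T((452,100),(.058,-.052,.128)),T((469,207),(.058,.052,.128)),T((588,187),(-.058,.052,.128)),T((421,90),(.085,-.0775,.05)),T((585,65),(-.085,-.0775,.05)),T((610,213),(-.085,.0775,.05)),
S((225,292),(-.058,.052,.128)),S((328,295),(.058,.052,.128)),S((319,350),(.058,-.052,.128)),S((267,286),(0,0,.173)),S((214,406),(-.058,-.052,.05))]
s,r=fit(obs,[.5,-.1,1.6]);print('carrier',s,r.tolist())
st=[T((165,104),(-.07,0,.253)),S((490,271),(-.15,0,.240)),S((475,262),(-.171,0,.254)),S((515,262),(-.166+.03,0,.253)),S((712,20),(.0,0,.49)),T((272,78),(-.171,0,.254))]
s,r=fit(st,[.5,.2,1.4]);print('stand',s,r.tolist())
for k,p in dict(TR=(210,57),BR=(245,205),BL=(62,255)).items(): print(k,ray('top',*c1(p),.012))
a,b=s[0]-.15*np.cos(s[2]),s[1]-.15*np.sin(s[2]);print('seat',a,b,'ray@.24',ray('scene',*c2((490,271)),.24))
for k,p,q in (('torch',(744,93),(67,325)),('rej',(740,180),(103,283))): print(k,ray('top',*c1(p),.125),ray('scene',*c2(q),.125))
R=cv2.Rodrigues(np.zeros(3))[0]
from scipy.spatial.transform import Rotation as Ro
print(Ro.from_euler('xyz',telemetry.observe()['tool_rot']).as_matrix().round(3))
E
```

```text
carrier [ 0.5009706  -0.1071471   1.73044775] [[-0.1, -0.1], [0.1, -0.2], [0.4, 0.0], [-0.4, -0.1], [0.2, -0.5], [0.7, 0.5], [0.1, 0.2], [0.4, 0.1], [-0.1, -0.1], [0.2, -0.5], [0.2, -0.1]]
stand [0.51449703 0.28739487 1.73634299] [[-0.4, -1.3], [3.0, 1.0], [0.8, -0.4], [-0.1, 0.2], [-4.8, -1.1], [0.9, 0.7]]
TR [0.60341376 0.20497738 0.012     ]
BR [0.45046028 0.16681838 0.012     ]
BL [0.39935312 0.35248363 0.012     ]
seat 0.5392157571633734 0.13944560247702206 ray@.24 [0.53539597 0.13025915 0.24      ]
torch [ 0.54996178 -0.32280663  0.125     ] [ 0.5511728  -0.32042901  0.125     ]
rej [ 0.46596833 -0.31684912  0.125     ] [ 0.46370169 -0.31796707  0.125     ]
[[-0.     0.221  0.975]
 [-0.001  0.975 -0.221]
 [-1.    -0.001  0.   ]]
```

Request:
play_rows(
  deltas=[
    [0,0,40,0,0,3,85],
    [30,-48,15,0,0,3,85],
    [30,-48,15,0,0,3,85],
    [30,-48,15,0,0,3,85],
    [30,-48,15,0,0,3,85],
    [30,-48,0,0,0,3,85],
    [30,-48,0,0,0,2,85],
    [30,-48,0,0,0,2,85],
  ],
)

```text
clock: 1.1
position: [0.3488, 0.2717, 0.3313]
tool_rot: [0.93, 1.571, 1.092]
force: [1.2, 0.1, 0.2]
grip_width: 0.0852
```

```bash
python3 - <<'E'
from fit import *
o=telemetry.observe();print(o['qpos'].round(2),o['position'].round(4))
T=lambda p,L:('top',c1(p),L)
S=lambda p,L:('scene',c2(p),L)
obs=lambda f:[T((744,93),(0,0,.12+f)),S((67,323),(0,0,.12+f))]
for f in (.0,.004,.008,.012): print(f,fit(obs(f),[.55,-.32,0]))
print(ray('scene',*c2((84,412)),.006))
E
```

```text
[-0.86  0.11  0.07  1.92 -0.01  1.11  0.95] [0.3488 0.2717 0.3313]
0.0 (array([ 0.54801129, -0.32343968,  0.        ]), array([[-0.1,  0.7],
       [-0.2,  1.3]]))
0.004 (array([ 0.54873328, -0.32244441,  0.        ]), array([[-0.1,  0.4],
       [-0.2,  0.4]]))
0.008 (array([ 0.54988696, -0.32125891,  0.        ]), array([[-0.3, -0.1],
       [-0.2, -0.4]]))
0.012 (array([ 0.55043952, -0.32027928,  0.        ]), array([[-0.3, -0.4],
       [-0.2, -1.3]]))
[ 0.55127753 -0.32077107  0.006     ]
```

Request:
play_rows(
  deltas=[
    [15,-54,0,0,0,0,85],
    [15,-54,0,0,0,0,85],
    [15,-54,0,0,0,0,85],
    [15,-54,0,0,0,0,85],
    [15,-54,0,0,0,0,80],
    [15,-54,0,0,0,0,75],
    [20,-50,0,0,0,0,70],
    [20,-50,0,0,0,0,70],
  ],
)

```text
clock: 2.1
position: [0.4785, -0.152, 0.3313]
tool_rot: [0.345, 1.571, 0.506]
force: [0.4, 1.7, -0.4]
grip_width: 0.07
```

Request:
play_rows(
  deltas=[
    [18,-45,0,0,0,0,70],
    [18,-45,-20,0,0,0,70],
    [18,-40,-20,0,0,0,70],
    [14,-35,-20,0,0,0,70],
    [0,0,-30,0,0,0,70],
    [0,0,-20,0,0,0,70],
    [0,0,0,0,0,0,70],
    [0,0,0,0,0,0,70],
  ],
)

```text
clock: 3.1
position: [0.5464, -0.3156, 0.2221]
tool_rot: [-0.721, 1.57, -0.56]
force: [0.6, -0.1, 0.5]
grip_width: 0.07
```

```bash
python3 - <<'E'
from fit import *
from scipy.spatial.transform import Rotation as Ro
o=telemetry.observe();print(o['qpos'].round(2),o['position'].round(4),o['force'])
print(Ro.from_euler('xyz',o['tool_rot']).as_matrix().round(3))
save('scene','s1'); save('top','t1')
a=cv2.imread('pics/s1_raw.png')[90:270,160:440]; b=cv2.imread('pics/t1_raw.png')[165:255,220:450]
a=cv2.resize(a,None,fx=800/280,fy=800/280*.999 ,interpolation=cv2.INTER_CUBIC)
cv2.imwrite('pics/s1c.png',a)
# hook zoom from top: raw
cv2.imwrite('pics/t1c.png',cv2.resize(b[:60,:90],None,fx=8,fy=8,interpolation=cv2.INTER_CUBIC))
E
```

```text
[ 0.12  0.59  0.48  1.61 -0.31  1.02  2.42] [ 0.5464 -0.3156  0.2221] [ 0.63015137 -0.14777118  0.50324823]
[[ 0.001 -0.16   0.987]
 [-0.     0.987  0.16 ]
 [-1.    -0.001  0.001]]
```

View pics/s1c.png

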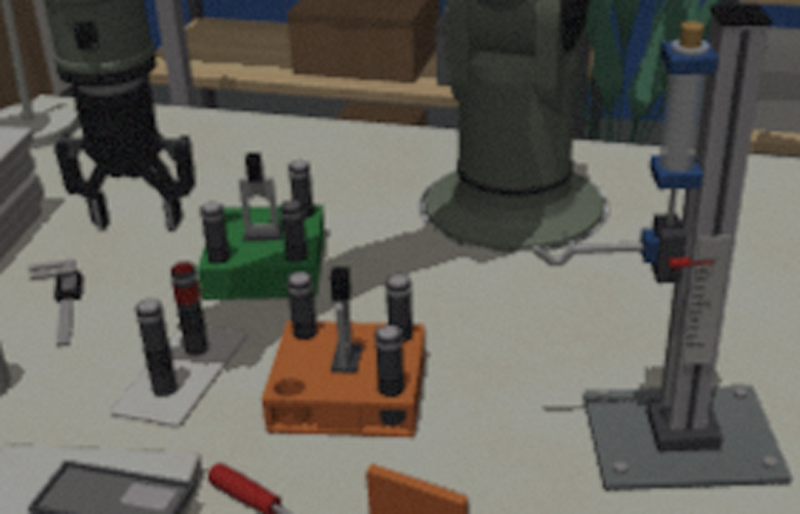

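View pics/t1c.png

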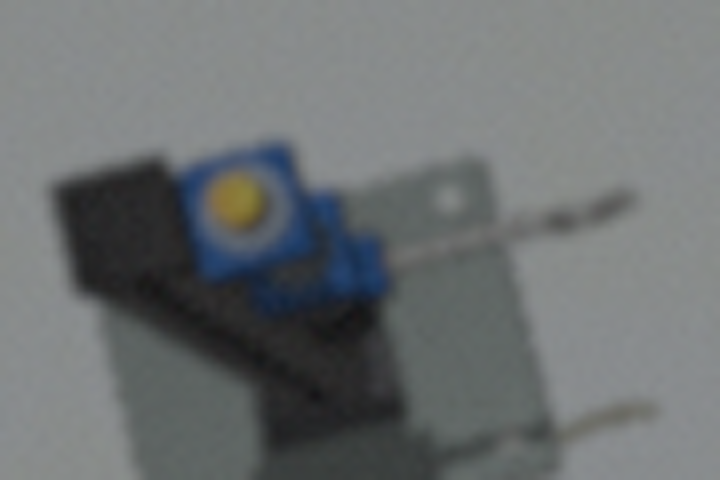

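The plain torch is at s1c (150,303), clear of the reject. The hook seat is at s1c (557,258), its tip at (533,247) and its heel at (575,248). In t1c the tip is at (632,195) and the column top centre at (122,222). Next I refine the stand and check the TCP projection.

```bash
python3 - <<'E'
from fit import *
T=lambda p,L:('top',(np.array(p)+.5)/8-.5+[220,165],L)
S=lambda p,L:('scene',(np.array(p)+.5)/2.857-.5+[160,90],L)
base=[T((122,222),(0,0,.49)),T((388,262),(-.072,0,.253)),T((632,195),(-.173,0,.256)),S((533,247),(-.171,0,.254)),S((557,257),(-.15,0,.240)),S((576,249),(-.134,0,.253)),S((738,16),(0,0,.49))]
for sub in (base,base[:3],base[3:6]):
    s,r=fit(sub,[.5,.28,1.83]);print('stand',s.round(4),r.tolist(),'seat',(s[0]-.15*np.cos(s[2])).round(4),(s[1]-.15*np.sin(s[2])).round(4))
p=proj('scene',[.5464,-.3156,.2221])[0];print((p-[160,90])*2.857)
p=proj('scene',[.5495,-.322,.126])[0];print((p-[160,90])*2.857)
s=[.501,-.107,1.7304]
E
```

```text
stand [0.5033 0.2805 1.8157] [[-0.1, -0.1], [1.9, -0.1], [0.3, 1.0], [1.0, 0.7], [-0.2, 1.3], [-1.0, 0.1], [1.4, -1.7]] seat 0.5397 0.135
stand [0.5026 0.2816 1.8392] [[-0.5, 0.2], [1.4, -0.3], [-0.3, 0.1]] seat 0.5423 0.1369
stand [0.5128 0.283  1.7271] [[1.1, -0.2], [-0.1, 0.7], [-0.8, -0.3]] seat 0.5361 0.1348
[139.81315314 232.32215652]
[147.7932116  306.84941169]
```

Request:
play_rows(
  deltas=[
    [3,-6,-20,0,0,0,70],
    [0,0,-30,0,0,0,70],
    [0,0,-30,0,0,0,70],
    [0,0,-30,0,0,0,70],
    [0,0,-20,0,0,0,70],
    [0,0,-10,0,0,0,70],
    [0,0,0,0,0,0,60],
    [0,0,0,0,0,0,50],
  ],
  grip_force=30,
)

```text
clock: 4.2
position: [0.5496, -0.3218, 0.0822]
tool_rot: [-0.653, 1.569, -0.492]
force: [0.5, 0.2, 0.4]
grip_width: 0.0502
```

Request:
play_rows(
  deltas=[
    [0,0,0,0,0,0,40],
    [0,0,0,0,0,0,34],
    [0,0,0,0,0,0,25],
    [0,0,0,0,0,0,20],
    [0,0,0,0,0,0,20],
  ],
)

```text
clock: 4.82
position: [0.5494, -0.3217, 0.0817]
tool_rot: [-0.638, 1.57, -0.477]
force: [-1.9, 0.3, 6.5]
grip_width: 0.0292
```

```bash
python3 - <<'E'
from fit import *
save('scene','s2'); a=cv2.imread('pics/s2_raw.png')[150:270,170:320]
cv2.imwrite('pics/s2c.png',cv2.resize(a,None,fx=4,fy=4,interpolation=cv2.INTER_CUBIC))
print(telemetry.observe())
E
```

```text
{'clock': 4.875, 'qpos': array([ 0.20360303,  0.75582858,  0.3601859 ,  1.6927472 , -0.35923748,
        0.75811478,  2.46903739]), 'qd': array([ 1.62017461e-03, -1.62140298e-03,  4.58478218e-05,  1.12754274e-05,
       -1.30122335e-03, -8.36496350e-04,  6.71943461e-04]), 'joint_efforts': array([-1.14131619e-01, -9.71845722e+01,  1.31642872e+01, -2.64745045e+01,
       -1.77610066e-02, -8.52582743e-02, -2.12844549e-03]), 'position': array([ 0.54936531, -0.32166871,  0.08169445]), 'tool_rot': array([-0.66629269,  1.57005353, -0.50517999]), 'force': array([-0.32601973,  0.46936527,  6.65662675]), 'moment': array([0.03130533, 0.04152769, 0.00476845]), 'grip_width': 0.02940861485433953}
```

View pics/s2c.png

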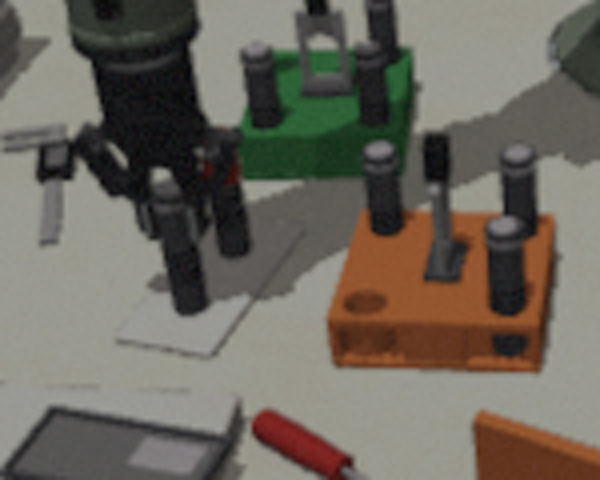

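Grasped: 29.3 mm between the fingers, with the plain torch in the jaws and the reject untouched behind it. Next I lift it and carry it over the socket.

Request:
play_rows(
  deltas=[
    [0,0,10,0,0,0,20],
    [0,0,30,0,0,0,20],
    [0,0,30,0,0,0,20],
    [0,10,30,0,0,0,20],
    [3,39,0,0,0,0,20],
    [3,39,0,0,0,0,20],
    [3,39,0,0,0,0,20],
    [3,39,0,0,0,0,20],
  ],
)

```text
clock: 5.88
position: [0.5611, -0.1541, 0.1819]
tool_rot: [0.158, 1.57, 0.319]
force: [1.0, 0.5, -1.0]
grip_width: 0.0293
```

Request:
play_rows(
  deltas=[
    [0,0,-20,0,0,0,20],
    [0,0,-15,0,0,0,20],
    [0,0,0,0,0,0,20],
    [0,0,0,0,0,0,20],
  ],
)

```text
clock: 6.38
position: [0.5612, -0.1561, 0.1467]
tool_rot: [-0.91, 1.57, -0.749]
force: [1.0, -0.4, -0.6]
grip_width: 0.0294
```

```bash
python3 - <<'E'
from fit import *
save('scene','s3'); a=cv2.imread('pics/s3_raw.png')[150:250,240:340]
cv2.imwrite('pics/s3c.png',cv2.resize(a,None,fx=6,fy=6,interpolation=cv2.INTER_CUBIC))
print(telemetry.observe()['position'],telemetry.observe()['force'])
q=lambda p:((proj('scene',p)-[240,150])*6).round().tolist()
print('socket rim',q([.5615,-.156,.05]))
s=[.501,-.107,1.7304]
R=np.array([[np.cos(s[2]),-np.sin(s[2])],[np.sin(s[2]),np.cos(s[2])]])
print(s[:2]+R@[-.058,-.052])
E
```

```text
[ 0.561266   -0.15606694  0.14686232] [ 0.02228319 -0.5591906  -0.31868905]
socket rim [[128.0, 450.0]]
[ 0.56155686 -0.15599864]
```

View pics/s3c.png

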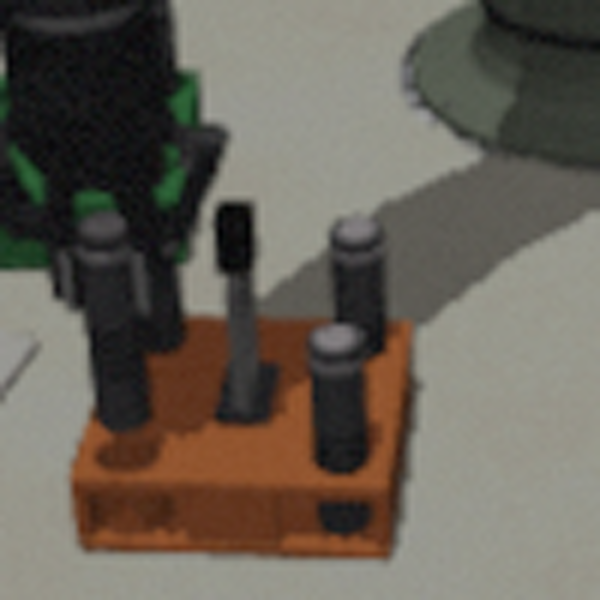

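The torch bottom, at s3c (125,418), hangs over the socket at (128,448), in line with the prediction. Lowering.

Request:
play_rows(
  deltas=[
    [0,0,-10,0,0,0,20],
    [0,0,-6,0,0,0,20],
    [0,0,-4,0,0,0,20],
    [0,0,-4,0,0,0,20],
    [0,0,-4,0,0,0,20],
    [0,0,0,0,0,0,20],
  ],
)

```text
clock: 7.18
position: [0.561, -0.1554, 0.118]
tool_rot: [2.964, 1.57, 3.126]
force: [-0.4, 0.5, -1.2]
grip_width: 0.0288
```

Request:
play_rows(
  deltas=[
    [0,0,-8,0,0,0,20],
    [0,0,-8,0,0,0,20],
    [0,0,-6,0,0,0,20],
    [0,0,-5,0,0,0,20],
    [0,0,-3,0,0,0,20],
    [0,0,0,0,0,0,20],
  ],
)

```text
clock: 7.92
position: [0.5611, -0.1555, 0.0882]
tool_rot: [-2.939, 1.571, -2.777]
force: [0.4, 0.1, -0.7]
grip_width: 0.0292
```

Request:
play_rows(
  deltas=[
    [0,0,-2,0,0,0,20],
    [0,0,-2,0,0,0,20],
    [0,0,-1,0,0,0,20],
    [0,0,0,0,0,0,20],
  ],
)

```text
clock: 8.43
position: [0.5611, -0.1555, 0.0832]
tool_rot: [-2.432, 1.571, -2.271]
force: [0.1, 0.3, 0.4]
grip_width: 0.0294
```

Request:
play_rows(
  deltas=[
    [0,0,-1,0,0,0,20],
    [0,0,-1,0,0,0,20],
    [0,0,0,0,0,0,20],
  ],
)

```text
clock: 8.8
position: [0.5613, -0.1556, 0.0817]
tool_rot: [-0.24, 1.57, -0.079]
force: [-0.2, 0.0, 7.1]
grip_width: 0.0293
```

Contact with the socket floor is 7 N, so the torch is down. I open the fingers, rise, and wait for the 0.2 s hold.

Request:
play_rows(
  deltas=[
    [0,0,1,0,0,0,29],
    [0,0,0,0,0,0,36],
    [0,0,0,0,0,0,46],
    [0,0,0,0,0,0,52],
    [0,0,30,0,0,0,52],
    [0,0,40,0,0,0,60],
    [0,0,40,0,0,0,60],
    [0,0,40,0,0,0,60],
  ],
)

```text
clock: 9.8
position: [0.561, -0.1554, 0.2336]
tool_rot: [-1.837, 1.571, -1.676]
force: [0.5, -0.2, 0.3]
grip_width: 0.06
```

```bash
python3 - <<'E'
from fit import *
save('scene','s4'); a=cv2.imread('pics/s4_raw.png')[150:250,240:340]
cv2.imwrite('pics/s4c.png',cv2.resize(a,None,fx=6,fy=6,interpolation=cv2.INTER_CUBIC))
o=telemetry.observe();print(o['position'],o['force'])
q=lambda p:((proj('scene',p)-[240,150])*6).round().tolist()
print('torch top',q([.5615,-.156,.128]),'grip top',q([.501,-.107,.173]))
E
```

```text
[ 0.56267496 -0.15625203  0.23847339] [ 2.41168184 -0.64146365  6.80477315]
torch top [[114.0, 331.0]] grip top [[233.0, 207.0]]
```

View pics/s4c.png

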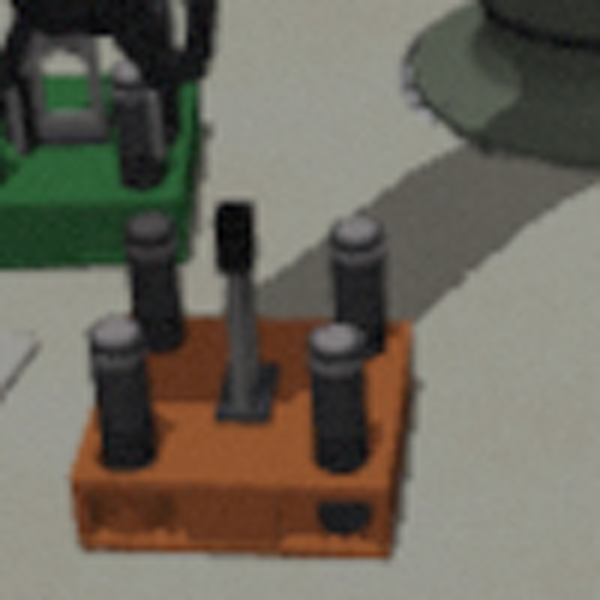

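The torch sits fully down, its top at s4c (118,335) level with the fixed bodies, and the carrier has not moved. Next the grip.

Request:
play_rows(
  deltas=[
    [-20,17,0,0,0,0,60],
    [-20,16,0,0,0,0,60],
    [-20,16,0,0,0,0,60],
    [0,0,-20,0,0,0,60],
    [0,0,-25,0,0,0,60],
    [0,0,-25,0,0,0,60],
    [0,0,-20,0,0,0,60],
    [0,0,0,0,0,0,60],
  ],
)

```text
clock: 10.85
position: [0.5004, -0.1064, 0.1413]
tool_rot: [2.99, 1.569, -3.132]
force: [-0.1, 0.1, 0.8]
grip_width: 0.0602
```

```bash
cat > avg.py <<'E'
from h import *
F=[]
for i in range(10):
    vision.grab_frame('top'); F.append(telemetry.observe()['force'])
F=np.array(F);print(F.mean(0).round(3),F.std(0).round(2),telemetry.observe()['position'].round(4),telemetry.observe()['clock'])
E
python3 avg.py
```

```text
[0.329 0.187 0.021] [0.24 0.44 0.48] [ 0.5012 -0.1064  0.1426] 11.35
```

Request:
play_rows(
  deltas=[
    [0,0,0,0,0,0,40],
    [0,0,0,0,0,0,28],
    [0,0,0,0,0,0,20],
    [0,0,0,0,0,0,10],
    [0,0,0,0,0,0,10],
    [0,0,0,0,0,0,10],
  ],
  grip_force=40,
)

```text
clock: 12.1
position: [0.501, -0.1063, 0.1422]
tool_rot: [2.702, 1.57, 2.863]
force: [-0.8, -0.7, -3.8]
grip_width: 0.019
```

Request:
play_rows(
  deltas=[
    [0,0,3,0,0,0,10],
    [0,0,7,0,0,0,10],
    [0,0,20,0,0,0,10],
    [0,0,30,0,0,0,10],
    [0,0,30,0,0,2,10],
    [0,0,30,0,0,2,10],
    [0,0,25,0,0,2,10],
    [0,0,10,0,0,0,10],
  ],
)

```text
clock: 13.1
position: [0.5014, -0.1066, 0.2988]
tool_rot: [-0.179, 1.569, 0.087]
force: [0.0, -0.4, -5.8]
grip_width: 0.0191
```

Request:
play_rows(
  deltas=[
    [9,25,0,0,0,0,10],
    [10,30,0,0,0,0,10],
    [10,30,0,0,0,0,10],
    [10,30,0,0,0,0,10],
    [10,30,0,0,0,0,10],
    [6,20,0,0,0,0,10],
    [4,10,0,0,0,0,10],
    [0,0,0,0,0,0,10],
  ],
)

```text
clock: 14.1
position: [0.5601, 0.0684, 0.2971]
tool_rot: [-2.546, 1.57, -2.28]
force: [-0.5, -0.7, -3.8]
grip_width: 0.019
```

```bash
python3 avg.py; python3 - <<'E'
from fit import *
from scipy.spatial.transform import Rotation as Ro
o=telemetry.observe();M=Ro.from_euler('xyz',o['tool_rot']).as_matrix();print(M.round(3),o['qpos'].round(2),o['grip_width'])
save('scene','s5'); a=cv2.imread('pics/s5_raw.png')[100:230,280:440]
cv2.imwrite('pics/s5c.png',cv2.resize(a,None,fx=5,fy=4.6,interpolation=cv2.INTER_CUBIC))
E
```

```text
[-0.092  0.185 -4.252] [0.58 0.52 0.42] [0.5601 0.0684 0.2973] 14.6
[[ 0.    -0.263  0.965]
 [-0.     0.965  0.263]
 [-1.    -0.     0.   ]] [-0.53  0.38  0.42  1.7  -0.17  1.1   1.77] 0.019347429476734082
```

View pics/s5c.png

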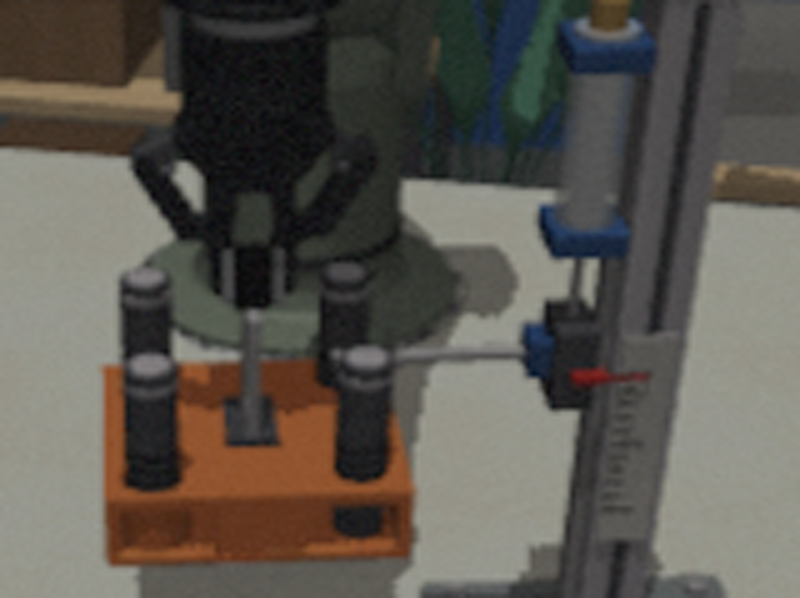

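The carrier is level and the hook tip, at s5c (337,355), lines up with the hanger plate's eye. The weight is about 4.3 N, so I expect 47 mm of travel. I'm inserting it along the stand's +x.

Request:
play_rows(
  deltas=[
    [-2,7,0,0,0,0,10],
    [-2,8,0,0,0,0,10],
    [-2,8,0,0,0,0,10],
    [-2,8,0,0,0,0,10],
    [-2,5,0,0,0,0,10],
    [0,2,0,0,0,0,10],
    [0,0,0,0,0,0,10],
  ],
)

```text
clock: 15.52
position: [0.5502, 0.1065, 0.2973]
tool_rot: [-0.99, 1.571, -0.724]
force: [-0.0, -0.3, -4.8]
grip_width: 0.0193
```

```bash
python3 - <<'E'
from fit import *
print(telemetry.observe()['force'],telemetry.observe()['position'])
save('top','t6');save('scene','s6')
a=cv2.resize(cv2.imread('pics/s6_raw.png')[130:220,300:430],(800,554),interpolation=cv2.INTER_CUBIC)
cv2.imwrite('pics/s6c.png',a)
b=cv2.resize(cv2.imread('pics/t6_raw.png')[150:250,220:380],(640,400),interpolation=cv2.INTER_CUBIC);cv2.imwrite('pics/t6c.png',b)
E
```

```text
[-0.02634471 -0.29033599 -4.80612709] [0.55016703 0.1065012  0.29732135]
```

View pics/s6c.png

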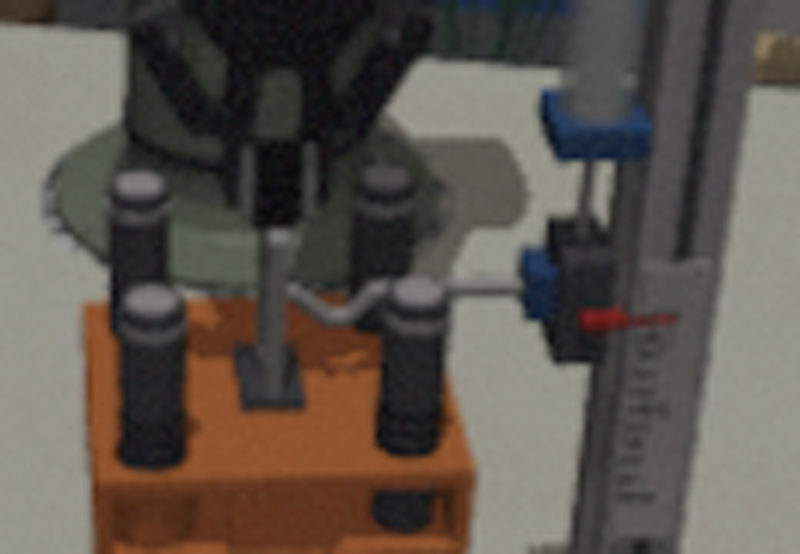

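The hook tip, at s6c (290,287), is just at the hanger plate, which spans 258-288. The seat's bottom is at (337,316) and the heel at (378,287). Next I check my seat estimate against these.

```bash
python3 - <<'E'
from fit import *
k=800/130
q=lambda p:((proj('scene',p)-[300,130]+.5)*k-.5).round(1).tolist()
e=np.array([.261,-.965]); n=np.array([-.965,-.261])
for nm,s in dict(cur=[.5418,.1362],alt=[.536,.1348]).items():
    s=np.array(s)
    print(nm,[q([*(s+e*d),z]) for d,z in ((.021,.254),(.005,.24),(-.005,.24),(-.016,.253),(-.07,.253))])
c=np.array([.5502,.1065])
print('plate z.2871(grip bottom),.265,deck',[q([*c,z]) for z in (.292,.265,.205)])
print('fixed torch tops',[q([*(c+(-e)*x+n*y),.283]) for x,y in((.058,-.052),(.058,.052),(-.058,.052),(-.058,-.052))])
b=cv2.imread('pics/t6_raw.png');bb=b[150:250,220:380].astype(int)
E
```

```text
cur [[[295.0, 294.0]], [[328.6, 319.1]], [[350.3, 318.4]], [[375.5, 293.5]], [[493.1, 290.0]]]
alt [[[294.0, 287.3]], [[327.5, 312.3]], [[349.1, 311.7]], [[374.2, 286.8]], [[491.3, 283.3]]]
plate z.2871(grip bottom),.265,deck [[[275.9, 222.4]], [[274.2, 274.3]], [[270.6, 384.7]]]
fixed torch tops [[[420.5, 295.6]], [[388.2, 181.1]], [[141.0, 188.3]], [[152.8, 303.6]]]
```

The hook is about 2-3 mm nearer in x than I estimated, so the seat is about (0.5395, 0.136). Finishing the insertion with that correction.

Request:
play_rows(
  deltas=[
    [-3,5,0,0,0,0,10],
    [-2,6,0,0,0,0,10],
    [-2,6,0,0,0,0,10],
    [-2,6,0,0,0,0,10],
    [-1,4,0,0,0,0,10],
    [-1,3,0,0,0,0,10],
    [0,0,0,0,0,0,10],
  ],
)

```text
clock: 16.5
position: [0.5391, 0.1367, 0.2973]
tool_rot: [-0.977, 1.571, -0.711]
force: [0.6, 0.5, -5.8]
grip_width: 0.019
```

```bash
python3 avg.py
```

```text
[ 0.129 -0.177 -4.411] [0.44 0.43 0.43] [0.5391 0.1365 0.2973] 17.0
```

Request:
play_rows(
  deltas=[
    [0,0,-4,0,0,0,10],
    [0,0,-4,0,0,0,10],
    [0,0,-4,0,0,0,10],
    [0,0,-4,0,0,0,10],
    [0,0,-3,0,0,0,10],
    [0,0,-2,0,0,0,10],
    [0,0,-2,0,0,0,10],
    [0,0,-2,0,0,0,10],
  ],
)

```text
clock: 18.0
position: [0.5392, 0.1366, 0.2722]
tool_rot: [-0.29, 1.571, -0.024]
force: [-0.1, -0.5, -3.9]
grip_width: 0.0193
```

Request:
play_rows(
  deltas=[
    [0,0,-2,0,0,0,10],
    [0,0,-2,0,0,0,10],
    [0,0,-2,0,0,0,10],
    [0,0,-2,0,0,0,10],
    [0,0,-2,0,0,0,10],
    [0,0,-2,0,0,0,10],
    [0,0,-2,0,0,0,10],
    [0,0,0,0,0,0,10],
  ],
)

```text
clock: 19.0
position: [0.5391, 0.1365, 0.2582]
tool_rot: [-2.419, 1.571, -2.153]
force: [0.8, -0.1, -3.1]
grip_width: 0.0192
```

```bash
python3 avg.py
```

```text
[ 0.359 -0.574 -2.645] [0.46 0.41 0.42] [0.5392 0.1365 0.2583] 19.5
```

Request:
play_rows(
  deltas=[
    [0,0,-2,0,0,0,10],
    [0,0,-2,0,0,0,10],
    [0,0,-2,0,0,0,10],
    [0,0,-2,0,0,0,10],
    [0,0,-2,0,0,0,10],
    [0,0,-2,0,0,0,10],
    [0,0,-2,0,0,0,10],
    [0,0,-2,0,0,0,10],
  ],
)

```text
clock: 20.5
position: [0.5391, 0.1365, 0.2422]
tool_rot: [-0.779, 1.571, -0.513]
force: [0.9, -0.7, -2.1]
grip_width: 0.0195
```

```bash
cat > ptr.py <<'E'
from h import *
def ptr(im):
    c=im[120:270,385:430].astype(int); m=(c[:,:,2]>c[:,:,1]+45)&(c[:,:,2]>c[:,:,0]+45)
    w=(c[:,:,2]-c[:,:,1])*m; y,x=np.nonzero(m); return (x.mean()+385,(w.sum(1)@np.arange(150))/w.sum()+120,m.sum())
if __name__=='__main__':
    a=ptr(cv2.imread('pics/s6_raw.png')); b=np.mean([ptr(vision.grab_frame('scene')[:,:,::-1]) for _ in range(6)],0)
    s=np.array([.5026,.281]); n=np.array([-.965,-.261])
    P=lambda z:proj('scene',[*(s-n*.03+.03*np.array([.261,-.965])),z])[0][1]
    k=(P(.20)-P(.25))/.05
    print(a,b,'travel mm',(b[1]-a[1])/k*1000,k)
E
python3 avg.py; python3 ptr.py
```

```text
[ 0.739 -0.638 -1.651] [0.37 0.58 0.36] [0.5392 0.1366 0.2423] 21.0
(np.float64(397.6666666666667), np.float64(181.11346018322763), np.int64(21)) [393.4042769  197.25751785  28.5       ] travel mm 53.80512971353909 300.04681249521127
```

```bash
sed -i 's/385:430/392:430/; s/+385/+392/; s/c\[:,:,1\]+45)&/c[:,:,1]+45)\&(c[:,:,1]<c[:,:,0]+25)\&/' ptr.py; python3 ptr.py; python3 - <<'E'
from h import *
save('scene','s7'); im=cv2.imread('pics/s7_raw.png').astype(int)[:,:,::-1]
for y in range(170,215,2): print(y,[''.join('#' if r>g+35 and g<b+25 else ('o' if r>g+35 else '.') for r,g,b in im[y,380:420])])
E
```

```text
(np.float64(397.6666666666667), np.float64(181.11346018322763), np.int64(21)) [396.40656566 190.9229076   21.16666667] travel mm 32.69305657251281 300.04681249521127
170 ['........................................']
172 ['........................................']
174 ['........................................']
176 ['........................................']
178 ['........................................']
180 ['........................................']
182 ['........................................']
184 ['........................................']
186 ['........................................']
188 ['........................................']
190 ['.............#######....................']
192 ['.............#######....................']
194 ['........................................']
196 ['........................................']
198 ['........................................']
200 ['........................................']
202 ['........................................']
204 ['........................................']
206 ['........................................']
208 ['........................................']
210 ['..o#....................................']
212 ['..oo....................................']
214 ['..ooo...................................']
```

Request:
play_rows(
  deltas=[
    [0,-0.5,-2,0,0,0,10],
    [0.5,-0.5,-2,0,0,0,10],
    [0,0,-2,0,0,0,10],
    [0,0,-2,0,0,0,10],
    [0,0,-2,0,0,0,10],
    [0,0,-1,0,0,0,10],
    [0,0,0,0,0,0,10],
  ],
)

```text
clock: 22.52
position: [0.5396, 0.1356, 0.2312]
tool_rot: [2.974, 1.571, -3.044]
force: [1.7, 2.1, -0.6]
grip_width: 0.0195
```

```bash
python3 avg.py; python3 avg.py; python3 ptr.py
```

```text
[ 0.823  1.513 -0.564] [0.54 0.47 0.64] [0.5396 0.1356 0.2313] 23.025
[ 0.721  1.924 -0.508] [0.42 0.41 0.49] [0.5396 0.1356 0.2313] 23.525
(np.float64(397.6666666666667), np.float64(181.11346018322763), np.int64(21)) [395.975      193.91349706  20.5       ] travel mm 42.66013284132173 300.04681249521127
```

Request:
play_rows(
  deltas=[
    [0.5,0.3,-1,0,0,0,10],
    [0.5,0.3,-1,0,0,0,10],
    [0,0,-1,0,0,0,10],
    [0,0,0,0,0,0,10],
  ],
)

```text
clock: 24.32
position: [0.5406, 0.1359, 0.2282]
tool_rot: [-2.206, 1.57, -1.941]
force: [0.2, -2.2, 0.2]
grip_width: 0.0193
```

```bash
python3 avg.py; python3 avg.py; python3 ptr.py
```

```text
[ 0.136 -1.944 -0.151] [0.35 0.54 0.47] [0.5407 0.136  0.2283] 24.825
[ 0.835 -3.046 -0.282] [0.32 0.47 0.34] [0.5407 0.1361 0.2283] 25.325
(np.float64(397.6666666666667), np.float64(181.11346018322763), np.int64(21)) [396.22401838 194.44355666  20.16666667] travel mm 44.426722509002296 300.04681249521127
```

Request:
play_rows(
  deltas=[
    [0,-0.2,-1,0,0,0,10],
    [0,0,-1,0,0,0,10],
    [0,0,0,0,0,0,10],
  ],
)

```text
clock: 26.0
position: [0.5406, 0.136, 0.2262]
tool_rot: [0.76, 1.571, 1.025]
force: [0.3, -1.2, -0.2]
grip_width: 0.019
```

```bash
python3 avg.py; python3 avg.py;python3 avg.py; python3 ptr.py
```

```text
[ 1.131 -1.391 -0.049] [0.54 0.3  0.43] [0.5406 0.136  0.2263] 26.5
[ 1.177 -0.93  -0.263] [0.4  0.48 0.64] [0.5406 0.136  0.2263] 27.0
[ 0.721 -0.919 -0.061] [0.33 0.53 0.54] [0.5406 0.136  0.2263] 27.5
(np.float64(397.6666666666667), np.float64(181.11346018322763), np.int64(21)) [396.         194.99807894  21.        ] travel mm 46.27484173165297 300.04681249521127
```

Request:
play_rows(
  deltas=[
    [0.2,-0.2,-1,0,0,0,10],
    [0,0,-0.5,0,0,0,10],
    [0,0,0,0,0,0,10],
  ],
)

```text
clock: 28.18
position: [0.5407, 0.1359, 0.2247]
tool_rot: [2.486, 1.571, 2.752]
force: [-0.7, -0.2, -0.0]
grip_width: 0.0195
```

```bash
python3 avg.py; python3 avg.py;python3 avg.py; python3 -c "
from h import *
o=telemetry.observe();print(o['clock'],o['position'],o['moment'])
save('scene','s8'); a=cv2.resize(cv2.imread('pics/s8_raw.png')[130:230,300:430],(780,600),interpolation=cv2.INTER_CUBIC);cv2.imwrite('pics/s8c.png',a)"
```

```text
[-0.217  1.477 -0.066] [0.32 0.54 0.34] [0.5408 0.1358 0.2248] 28.675
[ 0.207  1.894 -0.15 ] [0.57 0.39 0.59] [0.5408 0.1357 0.2248] 29.175
[ 0.023  1.831 -0.051] [0.59 0.37 0.31] [0.5408 0.1357 0.2248] 29.675
29.675 [0.54080002 0.13573537 0.22476457] [ 0.47421929 -0.07675862  0.01811173]
```

View pics/s8c.png

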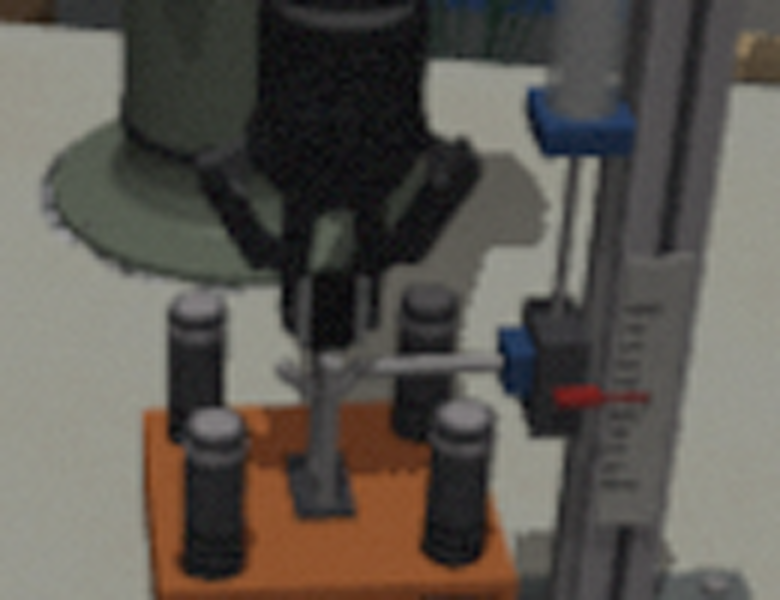

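The eye lies on the seat, with the bar passing through the plate at s8c (325,375) and the pointer about 48 mm down. Net vertical force on the tool is about -0.1 N. I make a last small trim at low grip force.

Request:
play_rows(
  deltas=[
    [0,0.1,-0.5,0,0,0,15],
    [0,0,-0.5,0,0,0,17],
    [0,0,0,0,0,0,18],
  ],
  grip_force=20,
)

```text
clock: 30.1
position: [0.5408, 0.1358, 0.2237]
tool_rot: [-2.083, 1.571, -1.817]
force: [0.5, 1.1, 0.3]
grip_width: 0.0192
```

```bash
python3 avg.py; python3 avg.py;python3 avg.py; python3 -c "
from h import *
o=telemetry.observe();print(o['clock'],o['position'],o['moment'],o['grip_width'])"; python3 ptr.py
```

```text
30.5 [0.54080963 0.13580362 0.22377935] [ 0.31314606 -0.04650409  0.00831595] 0.019278298859268572Traceback (most recent call last):
  File "avg.py", line 4, in <module>
    vision.grab_frame('top'); F.append(telemetry.observe()['force'])
    ~~~~~~~~~~~~~~~~~^^^^^^^
ValueError: 200 camera calls are used up
Traceback (most recent call last):
  File "avg.py", line 4, in <module>
    vision.grab_frame('top'); F.append(telemetry.observe()['force'])
    ~~~~~~~~~~~~~~~~~^^^^^^^
ValueError: 200 camera calls are used up
Traceback (most recent call last):
  File "avg.py", line 4, in <module>
    vision.grab_frame('top'); F.append(telemetry.observe()['force'])
    ~~~~~~~~~~~~~~~~~^^^^^^^
ValueError: 200 camera calls are used up
Traceback (most recent call last):
  File "ptr.py", line 6, in <module>
    a=ptr(cv2.imread('pics/s6_raw.png')); b=np.mean([ptr(vision.grab_frame('scene')[:,:,::-1]) for _ in range(6)],0)
                                                         ~~~~~~~~~~~~~~~~~^^^^^^^^^
ValueError: 200 camera calls are used up
```

The cameras are used up. Travel by arm position is 48.5 mm, against 48.3 mm expected from the weight, so the load is fully on the scale. I release gradually.

Request:
play_rows(
  deltas=[
    [0,0.05,0,0,0,0,19],
    [0,0,0,0,0,0,20],
    [0,0,0,0,0,0,22],
    [0,0,0,0,0,0,26],
    [0,0,0,0,0,0,32],
    [0,0,0,0,0,0,42],
    [0,0,0,0,0,0,52],
    [0,0,0,0,0,0,52],
  ],
)

```text
clock: 31.5
position: [0.5408, 0.1359, 0.2238]
tool_rot: [-2.545, 1.571, -2.279]
force: [0.1, 0.3, 1.2]
grip_width: 0.0521
```

Request:
play_rows(
  deltas=[
    [0,0,5,0,0,0,52],
    [0,0,10,0,0,0,52],
    [0,0,20,0,0,0,52],
    [0,0,25,0,0,0,52],
    [0,0,25,0,0,0,52],
    [0,0,20,0,0,0,52],
    [0,0,10,0,0,0,52],
    [0,0,0,0,0,0,52],
  ],
)

```text
clock: 32.5
position: [0.5409, 0.1359, 0.3393]
tool_rot: [0.183, 1.57, 0.449]
force: [0.2, 0.6, -0.9]
grip_width: 0.052
```

Request:
play_rows(
  deltas=[
    [0,0,0,0,0,0,52],
    [0,0,0,0,0,0,52],
    [0,0,0,0,0,0,52],
    [0,0,0,0,0,0,52],
    [0,0,0,0,0,0,52],
    [0,0,0,0,0,0,52],
    [0,0,0,0,0,0,52],
    [0,0,0,0,0,0,52],
  ],
)

```text
clock: 33.5
position: [0.5408, 0.1359, 0.3388]
tool_rot: [-2.987, 1.571, -2.721]
force: [0.9, 1.0, 0.3]
grip_width: 0.0517
```

Request:
play_rows(
  deltas=[
    [0,0,0,0,0,0,52],
    [0,0,0,0,0,0,52],
    [0,0,0,0,0,0,52],
    [0,0,0,0,0,0,52],
    [0,0,0,0,0,0,52],
    [0,0,0,0,0,0,52],
    [0,0,0,0,0,0,52],
    [0,0,0,0,0,0,52],
  ],
)

```text
clock: 34.5
position: [0.5408, 0.1359, 0.3388]
tool_rot: [-3.029, 1.571, -2.764]
force: [0.5, 0.3, -0.0]
grip_width: 0.052
```

Request:
play_rows(
  deltas=[
    [0,0,0,0,0,0,52],
    [0,0,0,0,0,0,52],
    [0,0,0,0,0,0,52],
    [0,0,0,0,0,0,52],
    [0,0,0,0,0,0,52],
    [0,0,0,0,0,0,52],
    [0,0,0,0,0,0,52],
    [0,0,0,0,0,0,52],
  ],
)

```text
clock: 35.5
position: [0.5408, 0.1359, 0.3388]
tool_rot: [-0.455, 1.571, -0.19]
force: [-0.5, 0.6, 0.1]
grip_width: 0.0519
```

```bash
python3 -c "
from h import *
o=telemetry.observe();print(o['clock'],o['position'],o['force'],o['grip_width'])
print(workorder.job_done())"
```

```text
35.5 [0.540822   0.13587082 0.33880235] [-0.48518037  0.64523002  0.08967425] 0.05186720104269175
the job is handed in; nothing more can be done
None
```

I put the plain torch body in the empty socket, hung the carrier on the scale's hook and handed the job in at 35.5 s. I could not check the hanging carrier by camera after letting go, because averaging force readings had used up all 200 camera calls.

- **Torch body:** it bottomed in the socket at about 7 N before I let go. A picture afterwards showed its top level with the other three and the carrier not moved.
- **Hanging:** the last picture before release, 1.5 mm of lowering earlier, showed the eye on the hook's seat and the pointer well down its plate. I then eased down that last stretch and let go when the arm had lowered 48.5 mm from the hook's unloaded height. The weight I measured (about 4.35 N) predicts 48.3 mm. Averaged vertical force on the tool was within about 0.1 N of zero just before that last 1 mm, and a single noisy reading after it was 0.3 N.
- **After release:** I raised the gripper 115 mm and waited 3 s. The tool's force readings stayed within noise, so the robot was touching nothing. That the carrier hangs still rests on the force balance, not on a picture.
- **Disagreements:** my first hook position was about 2–3 mm off sideways, and I corrected it before the eye went fully onto the hook. The first pointer reading (54 mm) was wrong because it picked up the orange tray; the corrected reading agreed with the arm. Sideways force swung between about −3 and +2 N while I centred the eye on the seat, and was about 1 N just before release.

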